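# Latch the splash guard over the amber vial

## Robot

A 6-joint arm with a two-finger parallel gripper is mounted at the origin on a cart in front of the work surface, level with it; the furniture and walls round the work are solid. World frame = base frame: x ahead of the robot, y to its left, z up, the work surface at z = 0. Lengths are in mm, angles in degrees, forces in N, time in s.
With the tool pointing down it reaches from about 350 to 850 mm from the base axis. Payload 8.1 kg.
Tool frame: the origin (TCP) lies on the centre line of the jaws, within the pads' length; the fingertips stand 19 mm ahead of it and the grasp point (between the pads) is the TCP; z points along the fingers, y is the line along which they close (so a half turn about z gives the same grasp; the last joint's range is limited). The gripper opens to 85 mm and grips with 20 to 120 N. Pads are 22 mm wide; open, the fingers measure 114 mm over their backs; the gripper's body (76 mm by 85 mm) begins 54 mm behind the grasp point. The pads swing forward as they close: fully open they stand 13 mm farther back than shut.
Start: joints at [-75.08, 7.471, 85.268, -0, 87.261, -4.893], TCP at [203.39, -564.48, 250.292] pointing down, gripper open.
Joint ranges: [-169.43, 169.43], [-51.17, 129.36], [1.28, 143.12], [-76.62, 256.62], [0, 156.53], [-152.29, 152.29]. Speed limits (degrees/s): [136.94, 136.94, 159.86, 180, 180, 180].

## Interface

Orientations are given as [roll, pitch, yaw] about the fixed x, y, z axes, in that order (R = Rz(yaw) Ry(pitch) Rx(roll)).
In Python, from bench import r gives the robot as it stands. The module is installed in compiled form; this text tells all that it offers.
- The arm moves only by the tool servo_tool, never from a script. Its arguments are lists of equal length, an entry for each row: "fingers": the finger opening in m, from 0 to 0.0854; "linear": the shift along the tool's x, y, z in m, a list of three; "rotation": the turn, a rotation vector about the tool's x, y, z in degrees, a list of three. A call has 1 to 10 rows; each row is the pose to reach, as a shift and turn from the pose commanded when the call began, along the tool's axes at that moment; what a row does not reach only later rows make up. A row lasts 1/10 s, in which the tool goes at most 50 mm and 8.59 degrees, less where a joint would pass 70% of its speed; a pose out of reach is approached as far as the arm can. A call with a gripper value outside its range is refused whole. The fingers move at their own pace and stop on an object; "force" is the grip in N (left out, the last holds). Time passes only in rows, so rows that repeat a pose let the fingers close. It gives the time, the measured TCP pose, the force, the opening and the grip force at its end, in the units of the state.
- r.sense(): the state, without advancing time (a new reading comes with each control period).
- r.snapshot(name): name is "side" or "top" or "wrist"; returns a dict with "frame" (384x512x3 uint8, red, green, blue), "fx", "fy", "cx", "cy" (pixels), "k1" (the pictures are not rectified: a ray, as slopes to the right and down, at radius r is drawn at 1 + k1 r^2 times it, then the intrinsics apply), "camera_from_world" (4x4, takes a point from world to camera coordinates). Camera axes: x right, y up, looking along -z (the intrinsics and any distortion apply to the point x, -y, -z); pixel columns grow to the right and rows downward; lengths in mm; the calibration is good to about 2 mm. A picture is of the moment at which its call begins. There is no depth.
- r.hand_in(): hands the job in; it is judged then, once.
The state is a dict: "time": time; "joint_pos": joint angles; "qd": joint speeds; "joint_efforts": joint torques, N m; "tool_pos": TCP position; "tcp_rot": TCP orientation; "ft_force": force on the tool from outside, world axes, zero at the start; "wrist_torque": the same for the moment, N m; "finger_gap": finger opening in mm; "grip_force": force on a finger pad.
Only numpy, scipy, OpenCV 4.12 (cv2) and the standard library are available. Lean on these libraries where they do the work, as an engineer would, in place of code of your own. Each camera call takes 0.05 s, during which the arm holds its last target. There are 200 camera calls.

## Task

Two small mixing stations stand on the bench with their clear sliding splash guards open; one holds the dark amber vial, the other a white bottle. Push the guard of the station with the amber vial fully shut over the vial until its latch clicks and holds it, and let go. Leave the other guard open where it is, and both bottles standing in their seats.

Things in the scene. Friction and masses are not known exactly. Their poses are not given: they have to be found in the camera images.
- guard_left (a joint): Slide of the left station's guard, a clear hood with orange edges, 100 mm long, 113 mm wide. In m: 0 = shut on its stop, more = open, at most 0.11; starts at 0.075 to 0.105. Shutting moves it along +x of its handle point, about 1 N of friction; from 15 to 7 mm before shut a steel nose must be pushed over a sprung roller (about 7 N, brief knocks of up to 20 N), then it snaps to the stop and is held.
- guard_right (a joint): as guard_left, for the station on the robot's right.
- handle_left (a point): Centre of the orange handle on top of the left guard, an upright block 14 (its x) x 60 (its y) x 40 mm high (z up). +x: shutting direction, roughly away from the robot. The hood's top lies 18 mm below this point; nothing within 8 cm is higher than the handle. Push its flat -x face or pinch its 14 mm. Guard shut: this point is straight above the seat's middle.
- handle_right (a point): the same point on the right guard's handle, with the same sizes and axes.
- amber_centre (a point): centre (half-way up) of the amber vial: dark brown with a white cap, 42 mm in diameter, 87 mm high, standing upright in the seat (a low blue ring) of one of the two stations, left or right.
- white_centre (a point): centre (half-way up) of the white bottle with a white cap, 44 mm in diameter, 91 mm high, standing upright in the seat of the other station.
Things that resemble listed ones, but are neither listed nor needed, are in the scene too. Leave any pink or turquoise look-alike of the part that bears white_centre alone.

How it is judged (in metres and radians):
At the end, for the whole second after the job is handed in: The guard of the station with the amber vial is shut to within 5 mm of its stop (past its latch roller) and stays so, its handle over the vial within 20 mm; both bottles stand upright within 10 degrees; the white bottle and the other guard are within 20 mm of where they started (((value of joint guard_left below 0.005 m and horizontal distance between amber_centre and handle_left below 0.02 m and angle between each of amber_centre, white_centre's own z axis and vertical below 0.17 rad and distance of each of white_centre, handle_right from where it was at the start of the episode below 0.02 m) or (value of joint guard_right below 0.005 m and horizontal distance between amber_centre and handle_right below 0.02 m and angle between each of amber_centre, white_centre's own z axis and vertical below 0.17 rad and distance of each of white_centre, handle_left from where it was at the start of the episode below 0.02 m))); the robot touches nothing.
It fails at once if a bottle is tipped over (angle between any of amber_centre, white_centre's own z axis and vertical above 0.5 rad).
It also fails if it takes over 32 s, if anything falls off the work surface, if the arm or the gripper's body presses on something with over 40 N, if the wrist force passes 120 N, or if a joint passes its speed limit or range.

## Working session

There is one attempt and no reset: what is moved stays moved. The work goes in short steps, Python scripts to look and compute and a tool call to move; the robot and the scene stay as the last step left them, time stands still between calls to the robot, and variables do not carry over. Pictures are saved under pics/ and viewed, at most 10 in all, crops included, and the job is handed in when it is done.

Besides the shell and the picture viewer there is one more tool, called after ">>>" by a JSON object that holds its "method" and its "body". servo_tool: Moves the arm, as the interface text tells. Its arguments: {"type":"object","properties":{"fingers":{"type":"array","items":{"type":"number"}},"linear":{"type":"array","items":{"type":"array","items":{"type":"number"}}},"rotation":{"type":"array","items":{"type":"array","items":{"type":"number"}}},"force":{"type":"number"}},"required":["fingers","linear","rotation"]}

```bash
mkdir -p pics
cat > h.py <<'E'
import numpy as np, cv2, json
from bench import r
def snap(n,f):
    s=r.snapshot(n); cv2.imwrite(f'pics/{f}.png',s['frame'][:,:,::-1]); np.savez(f'pics/{f}.npz',**s); return s
def load(f): return dict(np.load(f'pics/{f}.npz'))
def ray(s,u,v):
    x=(u-s['cx'])/s['fx'];y=(v-s['cy'])/s['fy'];k=float(s['k1']);a,b=x,y
    for _ in range(30):
        q=1+k*(a*a+b*b);a,b=x/q,y/q
    T=np.array(s['camera_from_world']);R=T[:3,:3];o=-R.T@T[:3,3]
    return o,R.T@np.array([a,-b,-1])
def atz(s,u,v,z):
    o,d=ray(s,u,v);return (o+d*(z-o[2])/d[2]).round(1)
def tri(*svs):
    A=np.zeros((3,3));B=np.zeros(3)
    for s,u,v in svs:
        o,d=ray(s,u,v);d=d/np.linalg.norm(d);P=np.eye(3)-np.outer(d,d);A+=P;B+=P@o
    return np.linalg.solve(A,B).round(1)
def proj(s,p):
    T=np.array(s['camera_from_world']);c=T[:3,:3]@p+T[:3,3];a,b=c[0]/-c[2],-c[1]/-c[2];q=1+float(s['k1'])*(a*a+b*b)
    return (a*q*s['fx']+s['cx'],b*q*s['fy']+s['cy'])
E
python3 - <<'E'
from h import *
a=snap('top','top0');b=snap('side','side0')
for s in(a,b): print(ray(s,256,192), s['fx'])
cv2.imwrite('pics/both.png',cv2.resize(np.vstack([a['frame'],b['frame']])[:,:,::-1],(512,768))[:, :])
E
```

```text
(array([ 388.12395462,   60.66927574, 1290.45278918]), array([ 0.11945167, -0.01234227, -0.99300406])) 442.9504297573527
(array([1220.23822719,  418.9018543 ,  533.02211383]), array([-0.7740313 , -0.42644932, -0.46806494])) 377.23088088609865
```

View pics/top0.png

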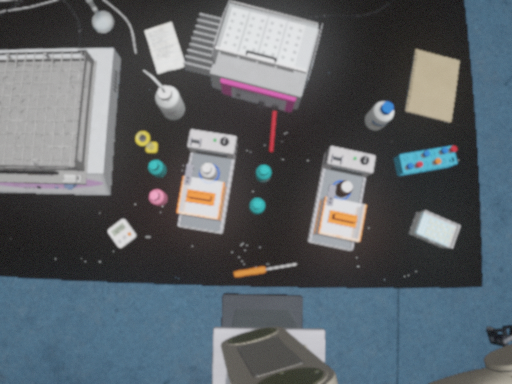

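View pics/side0.png

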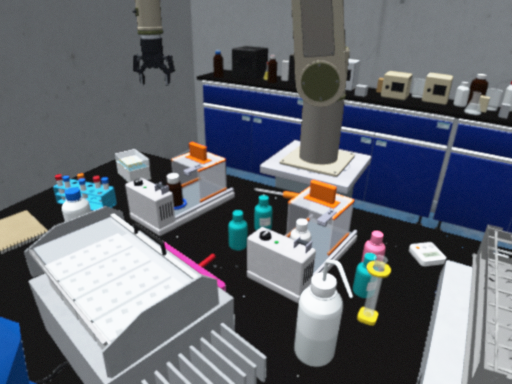

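The top view shows two stations. The left one has a bottle at (208,171) and its handle at (200,198); the right one has a bottle with a dark body at (345,187) and its handle at (343,218). In the side view, the dark vial is at (175,190), in the right station, and the white bottle is at (302,235). The other candidates are turquoise at (157,168), (263,172) and (257,206), pink at (158,198), and a blue-capped bottle at (380,115); none of them stands in a station. I'll enlarge the right station to confirm.

Run:
```python
from h import *
a=load('top0')['frame'];b=load('side0')['frame']
z=lambda f,u,v,w,h,k:cv2.resize(f[v:v+h,u:u+w],None,fx=k,fy=k,interpolation=cv2.INTER_CUBIC)
cv2.imwrite('pics/crop.png',np.hstack([z(a,300,140,80,115,5),z(b,160,135,80,115,5)])[:,:,::-1])
```

```text
(no output)
```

View pics/crop.png

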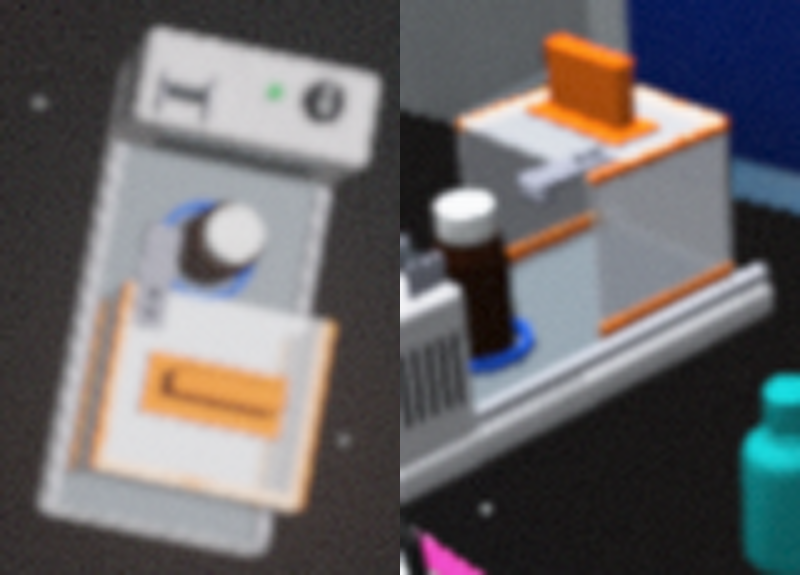

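The crop confirms that the dark amber vial with the white cap stands in the right station's blue ring, so the target is guard_right. Its handle's top edge is near (198,145) in the side view and (343,218) in the top view.

Run:
```python
from h import *
t=load('top0');s=load('side0')
T=lambda x,y:(t,300+x/5,140+y/5); S=lambda x,y:(s,160+(x-400)/5,135+y/5)
h=tri(T(217,395),S(591,52)); print('handle top',h)
c=tri(T(235,231),S(466,198)); print('cap top',c)
for p in [(40,510),(270,552),(118,140),(330,185)]: print('base',atz(*T(*p),15))
for p in [(130,285),(337,320),(302,512),(92,470)]: print('hood',atz(*T(*p),h[2]-38))
print(r.sense()['joint_pos'],r.sense()['tool_pos'],r.sense()['tcp_rot'])
w=snap('wrist','w0')
T0=np.array(w['camera_from_world']);R=T0[:3,:3];print('cam',-R.T@T0[:3,3],R.T@[0,0,-1],w['fx'])
```

```text
handle top [ 459.5 -179.3  166. ]
cap top [ 550.3 -198.9  111.4]
base [ 400.3 -107.3   15. ]
base [ 378.1 -241.    15. ]
base [ 616.8 -152.3   15. ]
base [ 593.  -278.4   15. ]
hood [ 518.6 -139.7  128. ]
hood [ 502.1 -251.2  128. ]
hood [ 400.1 -231.5  128. ]
hood [ 420.5 -119.7  128. ]
[-7.50792958e+01  7.51272484e+00  8.53231875e+01 -1.34394593e-03
  8.72599142e+01 -4.89213238e+00] [ 203.27393761 -564.03275699  249.327606  ] [-1.79904408e+02 -6.83467637e-03  1.98128962e+01]
cam [ 273.06792782 -536.71984882  372.63533134] [-0.27809729 -0.09920095 -0.9554167 ] 306.01085100920443
```

>>> {"method": "servo_tool", "body": {"fingers": [0.03,0.03,0.03,0.03,0.03,0.03,0.03,0.03,0.03,0.03], "linear": [[0.032,-0.031,0],[0.064,-0.061,0],[0.096,-0.092,0],[0.128,-0.122,0],[0.16,-0.153,0],[0.192,-0.184,0],[0.224,-0.214,0],[0.256,-0.245,0],[0.288,-0.275,0],[0.32,-0.306,0]], "rotation": [[0,0,3],[0,0,6],[0,0,9],[0,0,12],[0,0,15],[0,0,18],[0,0,21],[0,0,24],[0,0,28],[0,0,31.1]]}}

```text
time: 1.15
tool_pos: [401.1, -166.4, 250.2]
tcp_rot: [180.0, -0.0, -11.5]
ft_force: [0.8, -0.6, -0.6]
finger_gap: 30.0
grip_force: 0.0
```

Run:
```python
from h import *
s=r.sense();print(s['time'],s['tool_pos'],s['tcp_rot'],s['finger_gap'])
w=snap('wrist','w1');cv2.imwrite('pics/w1b.png',cv2.resize(w['frame'],(768,576))[:,:,::-1])
for p in [(459.5,-179.3,166),(550,-199,111)]: print(proj(w,np.array(p)))
```

```text
1.15 [ 401.08154609 -166.43312307  250.24946735] [ 1.79993658e+02 -1.57362826e-02 -1.14602490e+01] 30.032539115340395
(np.float64(261.61828742796126), np.float64(120.2204213623547))
(np.float64(262.6290012004663), np.float64(-6.032241910457856))
```

View pics/w1b.png

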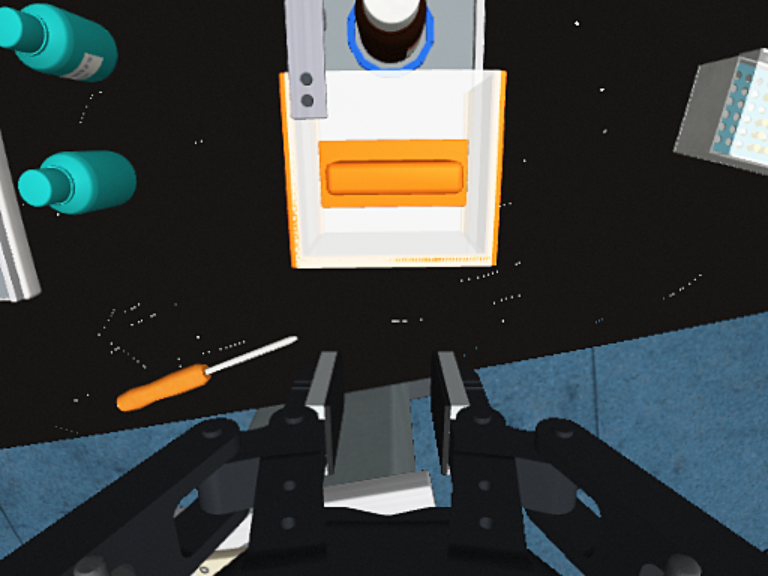

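The wrist view shows the handle centred at (395,177) in the enlarged picture, which is (263,118) in the original. The prediction was (262,120), and the handle is square to the tool. I'll descend behind the handle and move up close to it.

>>> {"method": "servo_tool", "body": {"fingers": [0.03,0.03,0.03,0.03,0.03,0.03,0.03,0.03], "linear": [[0,0,0.04],[0,0,0.075],[0,0,0.093],[0,0,0.093],[0.01,0,0.093],[0.02,0,0.093],[0.03,0,0.093],[0.03,0,0.093]], "rotation": [[0,0,0],[0,0,0],[0,0,0],[0,0,0],[0,0,0],[0,0,0],[0,0,0],[0,0,0]]}}

```text
time: 2.0
tool_pos: [431.7, -174.6, 158.3]
tcp_rot: [180.0, -0.1, -11.3]
ft_force: [0.3, 0.5, -0.0]
finger_gap: 30.1
grip_force: 0.0
```

>>> {"method": "servo_tool", "body": {"fingers": [0.03,0.03,0.03,0.03,0.03,0.03,0.03,0.03,0.03,0.03], "linear": [[0.007,0,0],[0.014,0,0],[0.021,0,0],[0.028,0,0],[0.035,0,0],[0.042,0,0],[0.049,0,0],[0.056,0,0],[0.063,0,0],[0.07,0,0]], "rotation": [[0,0,0],[0,0,0],[0,0,0],[0,0,0],[0,0,0],[0,0,0],[0,0,0],[0,0,0],[0,0,0],[0,0,0]]}}

```text
time: 3.0
tool_pos: [499.3, -187.7, 157.2]
tcp_rot: [-180.0, 0.0, -11.3]
ft_force: [-1.0, 1.8, 0.5]
finger_gap: 30.0
grip_force: 0.8
```

Run:
```python
from h import *
w=snap('wrist','w2');cv2.imwrite('pics/w2b.png',cv2.resize(w['frame'],(768,576))[:,:,::-1])
```

```text
(no output)
```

View pics/w2b.png

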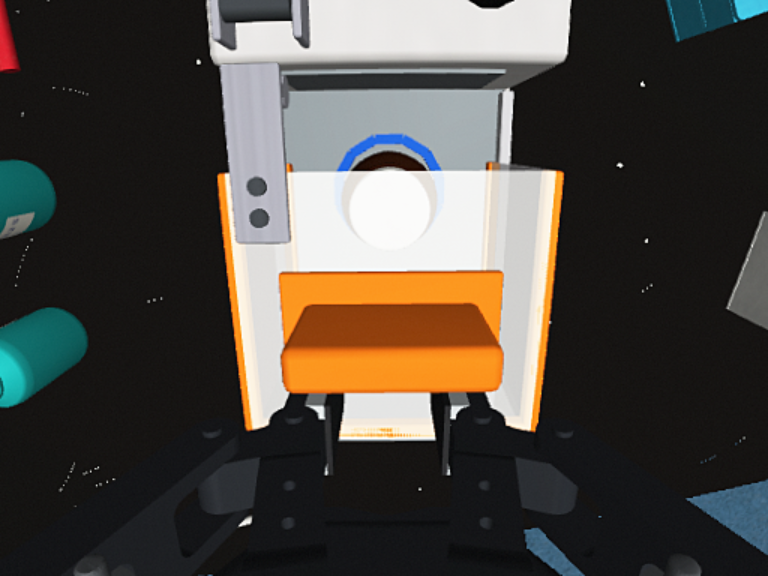

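The fingertips press the handle's -x face squarely, near (385,390). The hood is sliding over the vial, whose cap is at (390,208). The latch bar at (255,150) hasn't yet reached the roller at (255,15).

>>> {"method": "servo_tool", "body": {"fingers": [0.03,0.03,0.03,0.03,0.03,0.03,0.03,0.03], "linear": [[0.005,0,0],[0.01,0,0],[0.014,0,0],[0.017,0,0],[0.02,0,0],[0.023,0,0],[0.026,0,0],[0.026,0,0]], "rotation": [[0,0,0],[0,0,0],[0,0,0],[0,0,0],[0,0,0],[0,0,0],[0,0,0],[0,0,0]]}}

```text
time: 3.85
tool_pos: [523.9, -192.7, 157.2]
tcp_rot: [-180.0, 0.1, -11.3]
ft_force: [-4.5, 1.5, 2.8]
finger_gap: 29.7
grip_force: 2.4
```

>>> {"method": "servo_tool", "body": {"fingers": [0.03,0.03,0.03,0.03], "linear": [[0.002,0,0],[0.004,0,0],[0.006,0,0],[0.006,0,0]], "rotation": [[0,0,0],[0,0,0],[0,0,0],[0,0,0]]}}

```text
time: 4.25
tool_pos: [530.7, -194.2, 157.4]
tcp_rot: [180.0, -0.1, -11.3]
ft_force: [-0.4, -0.8, 1.2]
finger_gap: 29.9
grip_force: 0.0
```

Run:
```python
from h import *
w=snap('wrist','w3');cv2.imwrite('pics/w3b.png',cv2.resize(w['frame'],(768,576))[:,:,::-1])
```

```text
(no output)
```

View pics/w3b.png

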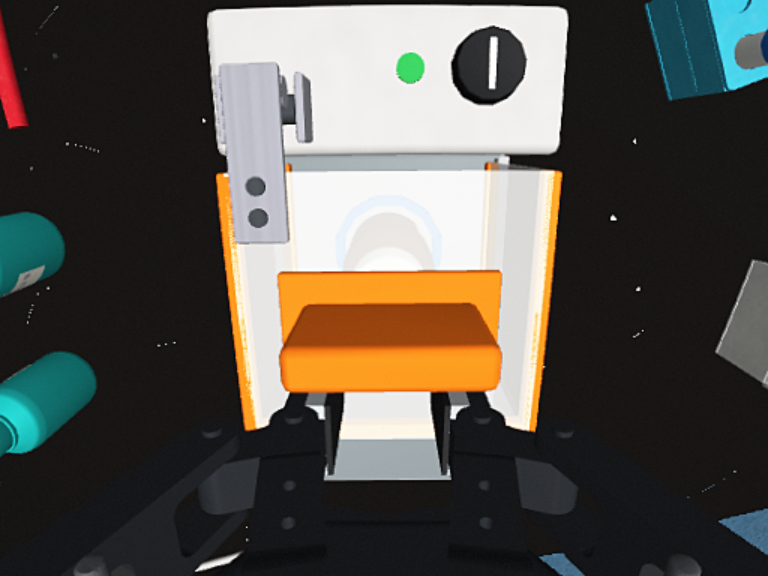

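The bar now reaches the roller at (285,105). The handle is still against the fingers, with its edge at row 391. I'll keep pushing until a firm stop.

>>> {"method": "servo_tool", "body": {"fingers": [0.03,0.03,0.03,0.03,0.03], "linear": [[0.002,0,0],[0.004,0,0],[0.006,0,0],[0.008,0,0],[0.008,0,0]], "rotation": [[0,0,0],[0,0,0],[0,0,0],[0,0,0],[0,0,0]]}}

```text
time: 4.8
tool_pos: [534.0, -194.8, 157.3]
tcp_rot: [-180.0, 0.6, -11.3]
ft_force: [-29.1, 5.7, 19.6]
finger_gap: 30.1
grip_force: 14.9
```

The arm met a firm stop at x=534, where 533 was predicted. I'll back off, rise and check.

>>> {"method": "servo_tool", "body": {"fingers": [0.03,0.03,0.03,0.03,0.03,0.03,0.03,0.03,0.03], "linear": [[-0.01,0,0],[-0.03,0,0],[-0.06,0,0],[-0.09,0,-0.02],[-0.12,0,-0.06],[-0.12,0,-0.1],[-0.12,0,-0.12],[-0.12,0,-0.12],[-0.12,0,-0.12]], "rotation": [[0,0,0],[0,0,0],[0,0,0],[0,0,0],[0,0,0],[0,0,0],[0,0,0],[0,0,0],[0,0,0]]}}

```text
time: 5.7
tool_pos: [420.7, -172.2, 277.5]
tcp_rot: [180.0, -0.1, -11.3]
ft_force: [-0.3, -0.1, -0.9]
finger_gap: 30.0
grip_force: 0.0
```

Run:
```python
from h import *
s=r.sense();print(s['time'],s['tool_pos'],s['ft_force'])
w=snap('wrist','w4')['frame'];b=snap('side','s4')['frame']
z=lambda f:cv2.resize(f,(400,575))
cv2.imwrite('pics/fin.png',np.hstack([cv2.resize(w[:200,130:400],(400,296)),cv2.resize(b[110:258,110:310],(400,296))])[:,:,::-1])
```

```text
5.7 [ 420.67261585 -172.23171476  277.48836957] [-0.30280879 -0.13804252 -0.91032747]
```

View pics/fin.png

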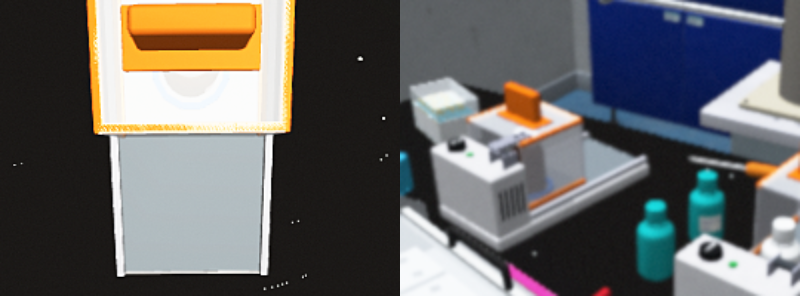

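Run:
```python
from h import *
w=load('w4');s=load('s4')
W=(w,130+192*270/400,5*200/296); S=(s,110+(523-400)/2,110+88/2)
print(tri((w,130+192*.675,17*.676),S), atz(*S,166), atz(w,130+192*.675,17*.676,166))
```

```text
[ 550.  -197.5  169.2] [ 544.  -202.3  166. ] [ 551.1 -198.1  166. ]
```

```bash
python3 -c "
from bench import r
print(r.hand_in())"
```

```text
the job is handed in; nothing more can be done
None
```

I pushed the right station's guard, the one over the amber vial, against its stop with about 30 N. It stayed there after I backed off, with its handle measured within about 2 mm of the vial's centre. I didn't touch the other station, and the job is handed in; no verdict was returned.

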